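Clamp a tube block in the bench fixture

ROBOT

A 7-joint arm with a two-finger parallel gripper is mounted at the origin on a cart in front of the work surface, level with it; the furniture and walls round the work are solid. World frame = base frame: x ahead of the robot, y to its left, z up, the work surface at z = 0. Lengths are in m, angles in rad, forces in N, time in s.
With the tool pointing down it reaches from about 0.425 to 1.025 m from the base axis. Payload 3.6 kg.
Tool frame: the origin (TCP) lies between the finger pads; the fingertips stand 11 mm ahead of it and the grasp point (between the pads) lies 8 mm behind it; x points along the fingers, y is the direction in which the jaws open and shut, and the axes are right-handed (so a half turn about x gives the same grasp; the last joint's range is limited). The gripper opens to 85 mm and grips with 20 to 120 N. Pads are 22 mm wide; open, the fingers measure 114 mm over their backs; the gripper's body (76 mm by 85 mm) begins 54 mm behind the grasp point. The pads swing forward as they close: fully open they stand 13 mm farther back than shut.
Start: joints at [-1.349, 0.591, 0.048, 1.609, -0.033, 0.943, -0.034], TCP at [0.224, 0.689, 0.242] pointing down, gripper open.
Joint ranges: [-2.69, 2.69], [-0.47, 2.24], [-1.27, 1.36], [0.19, 2.51], [-1.53, 4.68], [0.08, 2.07], [-3.09, 3.09]. Speed limits (rad/s): [2.57, 2.57, 3.14, 3.14, 3.14, 3.14, 3.14].

INTERFACE

Orientations are given as a unit quaternion [w, x, y, z].
In Python, from bench import env gives the robot as it stands. The module is installed in compiled form; this text tells all that it offers.
- The arm moves only by the shell command python3 -m creep 'ROWS' [FORCE]. ROWS is JSON, a list of rows, each an object of numbers: "wx", "wy", "wz": the turn, a rotation vector about the world's x, y, z in rad; "x", "y", "z": the shift along the world's x, y, z in cm; "jaw": the finger opening in cm, from 0 to 8.54. A call has 1 to 5 rows; each row shifts and turns the commanded pose from where the row before left it; what a row does not reach is not made up. A row lasts 1/10 s, in which the tool goes at most 50 mm and 8.59 degrees, less where a joint would pass 70% of its speed; a pose out of reach is approached as far as the arm can. A call with a gripper value outside its range is refused whole. The fingers move at their own pace and stop on an object; FORCE is the grip in N (left out, the last holds). Time passes only in rows, so rows that do not move let the fingers close. It gives the time, the measured TCP pose, the force and the opening at its end, in the units of the state.
- env.read_state(): the state, without advancing time (a new reading comes with each control period).
- env.read_camera(name): name is "scene" or "top" or "wrist"; returns the picture (384x512x3 uint8, red, green, blue); there is no depth.
- env.get_calibration(name): a dict with "fx", "fy", "cx", "cy" (pixels), "dist" ([k1, k2, p1, p2, k3] as OpenCV has them; the pictures are not rectified), "R" (3x3) and "t" (3): a world point X has camera coordinates R X + t; the wrist camera has in their place "mount" (4x4, takes a point from camera to tool coordinates, whose origin is the TCP and whose axes are the tool frame's). Camera axes: x right, y down, z forward; pixel columns grow to the right and rows downward; lengths in m; the calibration is good to about 2 mm. A picture is of the moment at which its call begins: read the wrist's pose just before it. get_calibration takes no time and is no camera call.
- env.job_done(): hands the job in, once; it reports no verdict.
The state is a dict: "time_s": time; "joints": joint angles; "dq": joint speeds; "joint_torque": joint torques, N m; "position": TCP position; "tcp_rot": TCP orientation; "force": force on the tool from outside, world axes, zero at the start; "torque": the same for the moment, N m; "gripper_width": finger opening in m.
Only numpy, scipy, OpenCV 4.12 (cv2) and the standard library are available. Lean on these libraries where they do the work, as an engineer would, in place of code of your own. Each camera call takes 0.05 s, during which the arm holds its last target.

TASK

Push the loose tube block forward along the fixture until it rests squarely against the end stop. Then push the clamp's lever round, over its dead point, until it snaps into lock and the jaw holds the block against the side fence. Do this by pushing only: do not lift or tip the block, and leave the other things on the bench where they are.

Things in the scene. Friction and masses are not known exactly. Their poses are not given: they have to be found in the camera images.
- fixture: Grey plate fixed to the worktop, 200 x 205 x 8 mm, turned up to 0.5 rad. Origin on its underside; in its own frame it spans x -100 to +100, y -105 to +100 mm, z up. Its x points from the open near end to the end stop, its y to the side fence. A flat toggle clamp sits on its -y half. Nothing on it is higher than the lever's grip, z = 60 mm.
- end_stop (a point): Point on the end stop's face at the plate's top (fixture x = +75, y = +54, z = 8 mm). The stop is a steel bar 22 mm high above the plate, along the fixture's y from +9 to +85 mm. Its axes are the fixture's.
- side_fence (a point): Point on the side fence's face at the plate's top (fixture x = +27, y = +85, z = 8 mm). The fence is a steel bar 22 mm high above the plate, along the fixture's x from -87 to +88 mm. Its axes are the fixture's.
- block: Loose dark solid tube block, 96 x 62 x 34 mm, 0.18 to 0.35 kg, on the plate (z 8 to 42 mm). Origin: centre of its underside. Its own y is the 96 mm axis and lies along the fixture's x. Starts 25 to 45 mm short of the end stop, 3 to 6 mm off the fence, up to 0.03 rad askew. Home (against both), its origin is at fixture x = +27, y = +54 mm; the clamp closes the gap to the fence.
- lever (a joint): Lever angle about a vertical pin (rad), growing counter-clockwise from above. Start 0 to 0.25 = open, handle along the fixture's -x; dead point 1.40; locked 1.65 (its stop), handle along the fixture's -y. Light friction: it stays where left, until from 0.5 to 0.7 on the jaw presses on the block (1 to 3 N at the grip). Let go short of 1.40 it springs back; past it, it snaps to 1.65 and stays.
- lever_pivot (a point): Axis of the lever's pin: fixture x = +27, y = -60, z = 30 mm (the height of the handle bar). Fixed to the plate, its axes parallel to the fixture's.
- lever_grip (a point): Middle of the top of the upright round grip at the lever's end: black, 20 mm diameter, z 22 to 60 mm, 100 mm from the pivot. The handle bar from pivot to grip is a 10 mm round rod at z = 30 mm. With the lever open, push the grip from its +y side (the block's side, 60 mm or more of free room there) and follow it round the pivot.
- jaw: Sprung rubber-faced jaw of the clamp, 40 mm wide along the fixture's x, z 14 to 40 mm. The lever drives it along the fixture's +y onto the block's long side at x = +27 mm (about 20 N when locked). Lever open, its face is 6 mm or more from the block. Its origin is on the link pin, 33 mm behind its face.
- rack: Loose pale finned rack, 72 x 92 x 42 mm (x, y, z), behind the clamp; origin at the centre of its underside. A bystander.
- clock: Loose white bench timer lying on its back, 68 x 68 x 20 mm, left of the fixture; origin at the centre of its underside. A bystander.
- pen: Loose marker with a black cap, 137 mm long, 11 mm thick, lying in front of the fixture; its length is its own y; origin under its middle. A bystander.
- tweezers: Loose steel forceps, 120 mm long, 16 mm wide, 10 mm high, lying left of the fixture; its length is its own y; origin under its middle. A bystander.
- flask: Loose small brown bottle, 45 mm diameter, 85 mm high, behind the end stop; origin at the centre of its base. A bystander.
Not all that is in view belongs to the job. There is more than one size of the block; the job needs the largest.

How it is judged:
On the way, in this order (a step that is already met when the one before it is completed fails the run):
1. the block rests against the end stop, within 4 mm, the lever still open (x of block in the frame of fixture above 0.023 m and value of joint lever below 0.6 rad), for 0.2 s.
2. the lever has gone past its dead point and lies locked (value of joint lever above 1.57 rad), for 0.2 s.
At the end, for the whole second after the job is handed in: The lever is locked (within 0.08 rad of its stop), the block is flat on the plate within 4 mm of the end stop and 3 mm of the side fence, square to them within 0.05 rad and at rest, and the jaw presses on it with more than 6 N (value of joint lever above 1.57 rad and x of block in the frame of fixture between 0.023 and 0.03 m and y of block in the frame of fixture between 0.051 and 0.057 m and angle between the y axis of block and the x axis of fixture, either way round below 0.05 rad and z of block in the frame of fixture below 0.011 m and contact force between jaw and block above 6 N and linear speed of block below 0.02 m/s); the robot touches nothing.
It fails at once if the block is lifted more than 10 mm off the plate or tipped more than 0.25 rad (z of block in the frame of fixture above 0.018 m or angle between block's own z axis and vertical above 0.25 rad).
It fails at once if a bystander (rack, timer, marker, forceps, bottle) is moved by more than 25 mm (distance of any of rack, clock, pen, tweezers, flask from where it was at the start of the episode above 0.025 m).
It fails at once if the rack or bottle is tipped over (angle between any of rack, flask's own z axis and vertical above 0.5 rad).
It also fails if it takes over 42 s, if anything falls off the work surface, if the arm or the gripper's body presses on something with over 40 N, if the wrist force passes 120 N, or if a joint passes its speed limit or range.

## Working session

There is one attempt and no reset: what is moved stays moved. The work goes in short steps, Python scripts to look and compute and a shell command to move; the robot and the scene stay as the last step left them, time stands still between calls to the robot, and variables do not carry over. Pictures are saved under pics/ and viewed, and the job is handed in when it is done.

```bash
mkdir -p pics; python3 - <<'E'
from bench import env
import cv2
s=env.read_state();print({k:s[k] for k in('time_s','position','tcp_rot','force','gripper_width')})
for n in("scene","top"):
    cv2.imwrite(f'pics/{n}0.png',cv2.resize(env.read_camera(n)[:,:,::-1],(800,600),interpolation=cv2.INTER_CUBIC))
    c=env.get_calibration(n);print(n,c)
print(env.get_calibration('wrist'))
E
```

```text
{'time_s': 0.0, 'position': array([0.2242065 , 0.68859089, 0.24109686]), 'tcp_rot': array([ 0.69828614,  0.10997568,  0.6984579 , -0.11161714]), 'force': array([-0.18722184, -0.17217162,  0.11868383]), 'gripper_width': 0.08528717209828438}
scene {'fx': 484.2497193107233, 'fy': 484.2497193107233, 'cx': 251.78851042046597, 'cy': 199.54116016147736, 'dist': array([-0.10547884,  0.        ,  0.        ,  0.        ,  0.        ]), 'R': array([[ 0.65918738, -0.75183252, -0.01482742],
       [-0.50846995, -0.43111307, -0.74538569],
       [ 0.55401291,  0.49888814, -0.66646855]]), 't': array([-0.31238885,  0.39178087,  0.75098106])}
top {'fx': 389.36586907677605, 'fy': 389.36586907677605, 'cx': 257.43385102317836, 'cy': 188.20724412073017, 'dist': array([-0.08546724,  0.        ,  0.        ,  0.        ,  0.        ]), 'R': array([[-9.38369336e-02, -9.95587538e-01,  2.88506024e-04],
       [-9.72723677e-01,  9.16201952e-02, -2.13106519e-01],
       [ 2.12139761e-01, -2.02778989e-02, -9.77028929e-01]]), 't': array([0.15221085, 0.58000869, 0.96628157])}
{'fx': 312.0356055279209, 'fy': 312.0356055279209, 'cx': 256.55465036721057, 'cy': 193.7812954925581, 'dist': array([-0.04941151,  0.        ,  0.        ,  0.        ,  0.        ]), 'mount': array([[-7.49879852e-05, -3.17385827e-01,  9.48296489e-01,
        -1.31678987e-01],
       [ 9.99999980e-01, -1.99424237e-04,  1.23311195e-05,
         9.75876507e-04],
       [ 1.85199581e-04,  9.48296471e-01,  3.17385836e-01,
        -7.98518294e-02],
       [ 0.00000000e+00,  0.00000000e+00,  0.00000000e+00,
         1.00000000e+00]])}
```

View pics/scene0.png

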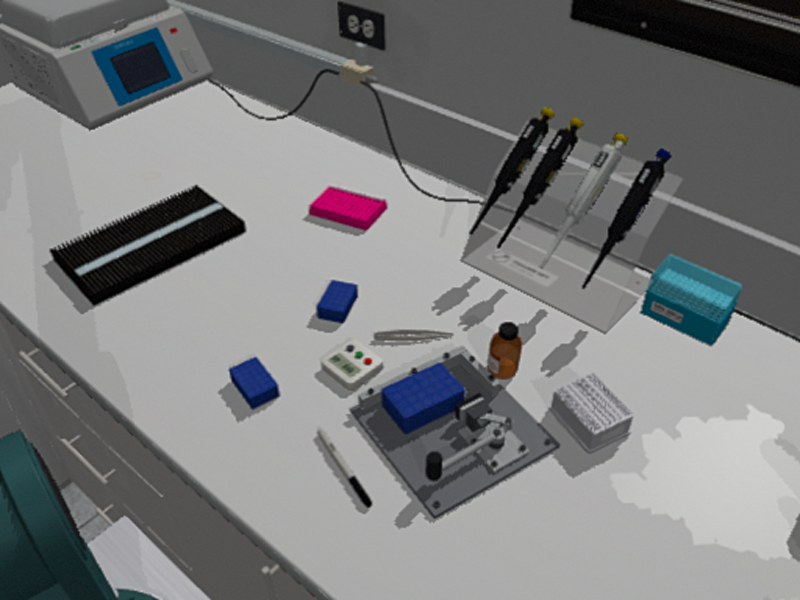

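View pics/top0.png

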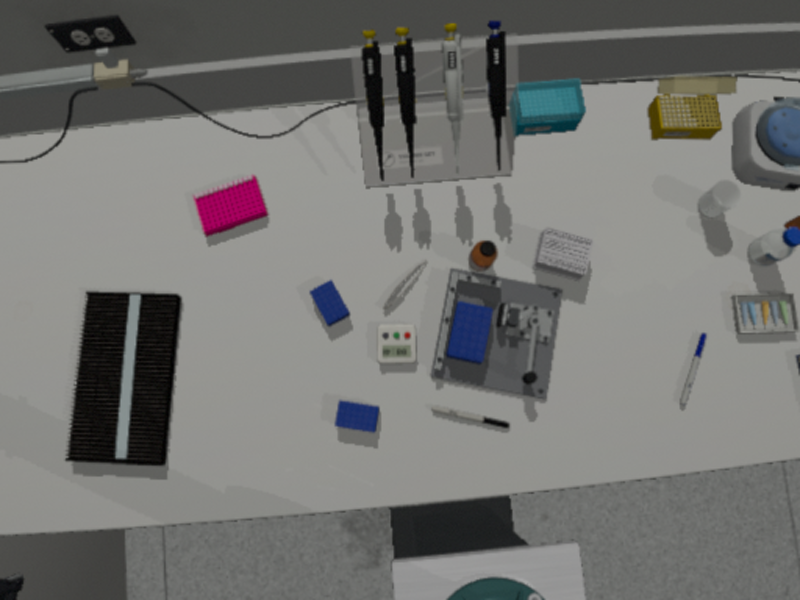

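Three blue tube blocks could be mistaken for each other in the top view: (470,333), (330,303) and (357,416). The one at (470,333) is the largest and lies on the plate, so it is the one I want. I'll check it in close crops.

```bash
python3 - <<'E'
from bench import env
import cv2
a=env.read_camera('top');b=env.read_camera('scene')
cv2.imwrite('pics/top_raw.png',a[:,:,::-1]);cv2.imwrite('pics/scene_raw.png',b[:,:,::-1])
cv2.imwrite('pics/topc.png',cv2.resize(a[150:280,265:395,::-1],(780,600)[:1]*1+(780,) if 0 else (598,598),interpolation=cv2.INTER_CUBIC)) # 4.6x
cv2.imwrite('pics/scenec.png',cv2.resize(b[200:340,210:370,::-1],(800,700)[:1]+(600,) if 0 else (672,588),interpolation=cv2.INTER_CUBIC)) #4.2x
E
```

```text
(no output)
```

View pics/topc.png

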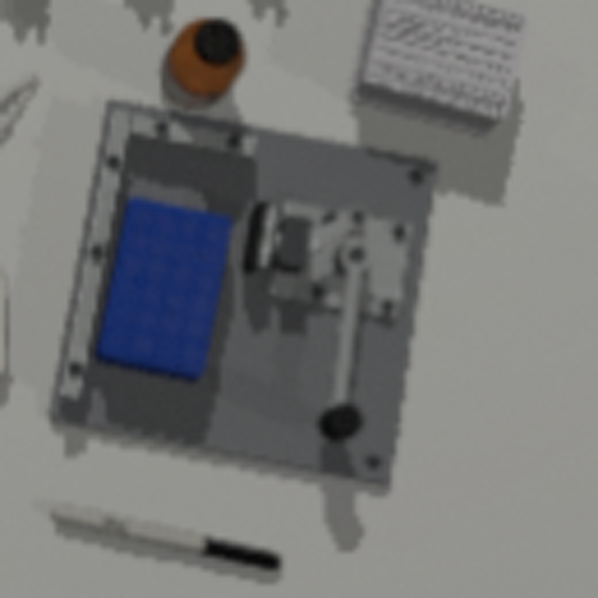

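View pics/scenec.png

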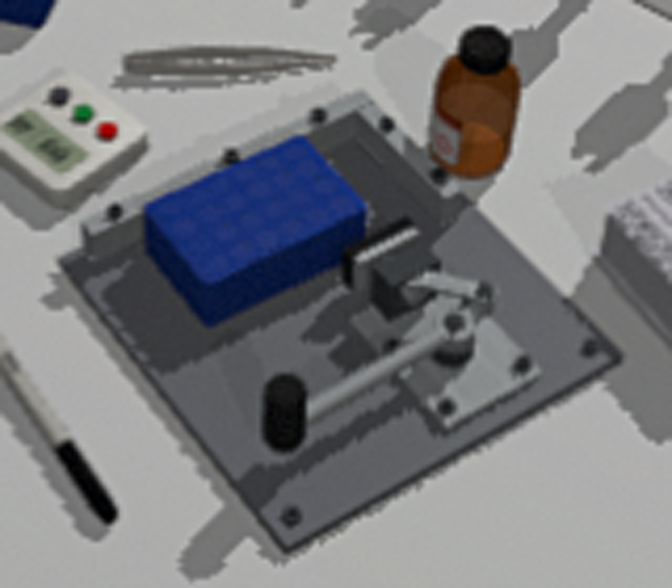

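The crops confirm it: the blue block on the plate, at top crop (165,290), is the large one. Next I fit the fixture, block and lever poses to points read from both views.

```bash
cat > h.py <<'E'
import numpy as np,cv2
from bench import env
from scipy.optimize import least_squares
C={n:env.get_calibration(n) for n in('top','scene')}
def proj(n,P):
    c=C[n];K=np.array([[c['fx'],0,c['cx']],[0,c['fy'],c['cy']],[0,0,1]])
    return cv2.projectPoints(np.array(P,float).reshape(-1,1,3),cv2.Rodrigues(c['R'])[0],c['t'],K,c['dist'])[0][:,0]
def F(p,P):
    c,s=np.cos(p[2]),np.sin(p[2]);P=np.atleast_2d(P)/1000.
    return np.c_[p[0]+c*P[:,0]-s*P[:,1],p[1]+s*P[:,0]+c*P[:,1],P[:,2]]
def blk(q): # fixture mm: x,y,ang
    c,s=np.cos(q[2]),np.sin(q[2])
    return [[q[0]+c*a-s*b,q[1]+s*a+c*b,42] for a,b in((48,31),(48,-31),(-48,-31),(-48,31))]
def grip(a): return [27-100*np.cos(a),-60-100*np.sin(a),60]
E
cat > fit.py <<'E'
from h import *
t=lambda u:np.array(u)/4.6+[265,150]-0.4
s=lambda u:np.array(u)/4.2+[210,200]-0.4
fc=[[100,-105,8],[-100,-105,8],[-100,100,8]]
T=t([[436,163],[388,484],[53,418],[130,197],[232,214],[196,381],[96,359],[343,414]])
S=s([[620,358],[287,545],[60,260],[302,137],[366,205],[210,286],[147,208],[286,383]])
def model(v):
    W=F(v[:3],fc+blk(v[3:6])+[grip(v[6])]);return W
def res(v):
    W=model(v);return np.r_[proj('top',W)-T,proj('scene',W)-S].ravel()
r=least_squares(res,[.75,-.05,-.15,0,50,0,.1],x_scale=[.01,.01,.05,5,5,.02,.05],loss='soft_l1')
print(r.x);print(np.round(r.fun.reshape(2,-1,2),1).tolist())
for nm,q in dict(grip=grip(r.x[6]),pivot=[27,-60,30],blockback=[r.x[3]-48,r.x[4],20],home=[27,54,8]).items(): print(nm,F(r.x,q))
E
python3 fit.py
```

```text
[ 5.20872660e-01 -6.25764359e-02 -2.90577391e-01 -1.50376477e+01
  4.78847026e+01 -5.64569180e-03  1.58939229e-02]
[[[0.7, -0.3], [0.6, 0.6], [-1.0, 0.4], [-0.1, 0.2], [0.3, 1.0], [2.0, -0.3], [0.6, -0.1], [0.2, 1.4]], [[2.1, -1.5], [0.1, 0.2], [-0.3, -1.6], [-0.2, -1.8], [1.4, -0.0], [-0.4, -0.2], [-1.4, -0.9], [-0.2, -0.2]]]
grip [[ 0.43329935 -0.10067257  0.06      ]]
pivot [[ 0.52955046 -0.1277968   0.03      ]]
blockback [[0.47419687 0.0013615  0.02      ]]
home [[ 0.56221208 -0.01857584  0.008     ]]
```

```bash
cat >> h.py <<'E'
from scipy.spatial.transform import Rotation as Ro
P=np.array([.5209,-.0626,-.2906])
def st():
    s=env.read_state();q=s['tcp_rot'];R=Ro.from_quat([q[1],q[2],q[3],q[0]])
    return s,R
E
python3 - <<'E'
from h import *
s,R=st();print(R.as_matrix().round(3));print(s['time_s'])
Y=P[2]
x=np.array([0,0,-1.])
for sg in(1,-1):
    y=sg*np.array([-np.sin(Y),np.cos(Y),0]);M=np.c_[x,y,np.cross(x,y)]
    print(sg,(Ro.from_matrix(M)*R.inv()).as_rotvec().round(3))
print('pre-push TCP',F(P,[-100,48,0]))
v=[0.520872660,-.0625764359,-.290577391,-15.04,47.88,-.0056,.0159]
import cv2
for n in('top','scene'):
    im=cv2.imread(f'pics/{n}_raw.png');k=4;o=(265,150) if n=='top' else(210,200)
    im=cv2.resize(im[o[1]:o[1]+140,o[0]:o[0]+160],None,fx=k,fy=k,interpolation=cv2.INTER_CUBIC)
    def L(pts,col):
        p=(proj(n,F(v[:3],pts))-o+.5)*k
        cv2.polylines(im,[p.astype(int)],True,col,1)
    L([[100,100,8],[100,-105,8],[-100,-105,8],[-100,100,8]],(0,255,255));L(blk(v[3:6]),(0,255,0))
    L([[75,9,30],[75,85,30],[-87,85,30],[75,85,30]],(255,0,255));L([[75,9,8],[75,85,8]],(255,255,0));L([grip(v[6]),[27,-60,30]],(0,0,255))
    cv2.imwrite(f'pics/ov_{n}.png',im)
E
```

```text
[[-0.     0.31   0.951]
 [-0.001  0.951 -0.31 ]
 [-1.    -0.001  0.   ]]
0.2
1 [ 0.001 -0.     0.024]
-1 [-0.000e+00 -2.000e-03 -3.117e+00]
pre-push TCP [[0.43884609 0.01204017 0.        ]]
```

View pics/ov_top.png

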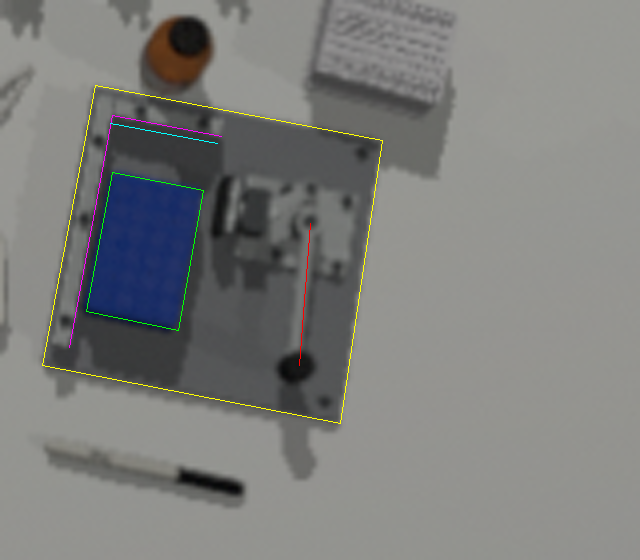

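View pics/ov_scene.png

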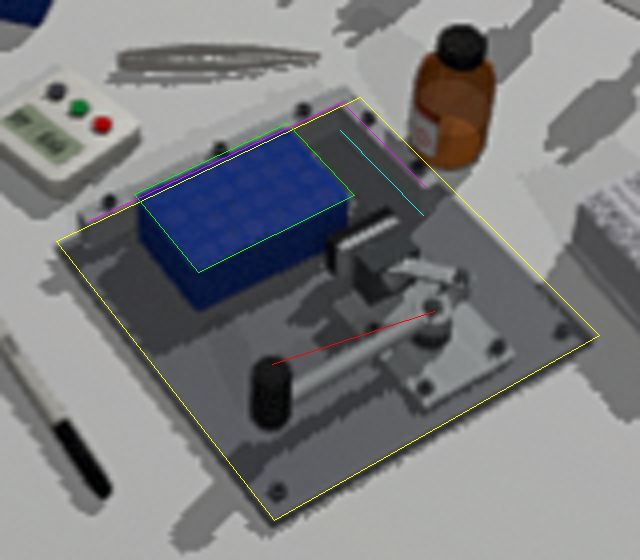

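```bash
python3 -m creep '[{"x":1.5,"y":-4.5,"jaw":3,"wz":0.024},{"x":1.5,"y":-4.5,"jaw":3},{"x":1.5,"y":-4.5,"jaw":3},{"x":1.5,"y":-4.5,"jaw":3},{"x":1.5,"y":-4.5,"jaw":3}]' 30
python3 -m creep '[{"x":1.5,"y":-4.5},{"x":1.5,"y":-4.5},{"x":1.5,"y":-4.5},{"x":1.5,"y":-4.5},{"x":1.5,"y":-4.5}]'
python3 -m creep '[{"x":1.5,"y":-4.5,"z":-1},{"x":1.5,"y":-4.5,"z":-1},{"x":1.5,"y":-4.5,"z":-1},{"x":1.5,"y":-4.5,"z":-1},{"x":1.5,"y":-4.5,"z":-1}]'
```

```text
validation failed for argument at $[0]...
validation failed for argument at $[0]...
validation failed for argument at $[0]...
```

```bash
python3 -m creep '[{"wx":0,"wy":0,"wz":0.024,"x":1.5,"y":-4.5,"z":0,"jaw":3}]' 30; python3 -m creep --help
```

```text
time_s: 0.3
position: [0.2345, 0.6502, 0.2417]
tcp_rot: [0.699, 0.101, 0.701, -0.097]
force: [-0.8, -0.2, 0.5]
gripper_width: 0.0732invalid input: not JSON, or not a number
```

All seven keys are needed in each row.

```bash
python3 -m creep '[{"wx":0,"wy":0,"wz":0,"x":1.5,"y":-4.5,"z":0,"jaw":3},{"wx":0,"wy":0,"wz":0,"x":1.5,"y":-4.5,"z":0,"jaw":3},{"wx":0,"wy":0,"wz":0,"x":1.5,"y":-4.5,"z":0,"jaw":3},{"wx":0,"wy":0,"wz":0,"x":1.5,"y":-4.5,"z":0,"jaw":3},{"wx":0,"wy":0,"wz":0,"x":1.5,"y":-4.5,"z":0,"jaw":3}]' 
python3 -m creep '[{"wx":0,"wy":0,"wz":0,"x":1.5,"y":-4.5,"z":0,"jaw":3},{"wx":0,"wy":0,"wz":0,"x":1.5,"y":-4.5,"z":0,"jaw":3},{"wx":0,"wy":0,"wz":0,"x":1.5,"y":-4.5,"z":0,"jaw":3},{"wx":0,"wy":0,"wz":0,"x":1.5,"y":-4.5,"z":0,"jaw":3},{"wx":0,"wy":0,"wz":0,"x":1.5,"y":-4.5,"z":0,"jaw":3}]'
```

```text
time_s: 0.8
position: [0.3148, 0.4174, 0.2423]
tcp_rot: [0.7, 0.102, 0.7, -0.102]
force: [0.9, 0.8, -0.2]
gripper_width: 0.0301
time_s: 1.3
position: [0.3898, 0.1926, 0.2425]
tcp_rot: [0.7, 0.103, 0.699, -0.102]
force: [1.8, -0.5, 0.3]
gripper_width: 0.0298
```

```bash
python3 -m creep '[{"wx":0,"wy":0,"wz":0,"x":1.2,"y":-4,"z":-2,"jaw":3},{"wx":0,"wy":0,"wz":0,"x":1.2,"y":-4,"z":-2,"jaw":3},{"wx":0,"wy":0,"wz":0,"x":1.2,"y":-4,"z":-2,"jaw":3},{"wx":0,"wy":0,"wz":0,"x":1.2,"y":-4,"z":-2,"jaw":3},{"wx":0,"wy":0,"wz":0,"x":1.2,"y":-2.3,"z":-2,"jaw":3}]' 
python3 -m creep '[{"wx":0,"wy":0,"wz":0,"x":0,"y":0,"z":0,"jaw":3},{"wx":0,"wy":0,"wz":0,"x":0,"y":0,"z":0,"jaw":3}]'
python3 - <<'E'
from h import *
s,R=st();print(s['position'],R.as_matrix().round(3))
im=env.read_camera('wrist')
cv2.imwrite('pics/w1.png',cv2.resize(im[:,:,::-1],(800,600),interpolation=cv2.INTER_CUBIC))
E
```

```text
time_s: 1.8
position: [0.4496, 0.008, 0.1417]
tcp_rot: [0.7, 0.103, 0.699, -0.104]
force: [-0.0, 0.6, 1.1]
gripper_width: 0.0302
time_s: 2.0
position: [0.4494, 0.011, 0.142]
tcp_rot: [0.699, 0.103, 0.7, -0.103]
force: [0.1, -0.3, 0.7]
gripper_width: 0.0301
[0.44935403 0.01099937 0.14200422] [[-0.001  0.288  0.958]
 [-0.     0.958 -0.288]
 [-1.    -0.    -0.001]]
```

View pics/w1.png

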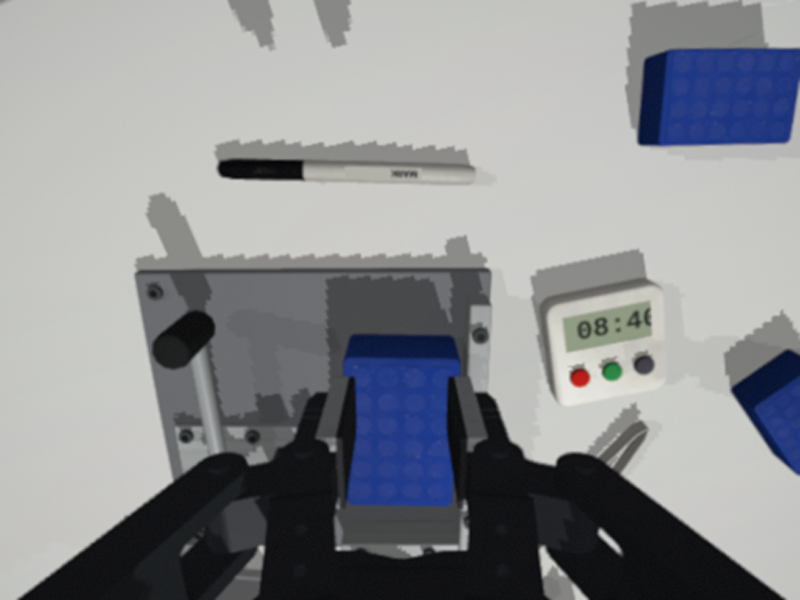

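```bash
cat >> h.py <<'E'
W=env.get_calibration('wrist');KW=np.array([[W['fx'],0,W['cx']],[0,W['fy'],W['cy']],[0,0,1]])
def ray(uv,z,pos,R): # raw wrist pixel -> world at height z
    n=cv2.undistortPoints(np.array([[uv]],float),KW,W['dist'])[0,0]
    M=W['mount'];T=np.eye(4);T[:3,:3]=R;T[:3,3]=pos;G=T@M
    d=G[:3,:3]@[*n,1];o=G[:3,3];return o+d*(z-o[2])/d[2]
def toF(X,P=P):
    c,s=np.cos(P[2]),np.sin(P[2]);d=(np.asarray(X)[:2]-P[:2])*1000;return np.array([c*d[0]+s*d[1],-s*d[0]+c*d[1]])
E
python3 - <<'E'
from h import *
s,R=st();R=R.as_matrix();p=s['position']
for nm,u,z in [('c -100,-105',(137,272),8),('c -100,100',(490,270),8),('blk bottom R',(459,337),8),('blk bottom L',(348,338),8),('blk top L',(346,373),42),('blk top R',(460,372),42),('blk far top L',(349,503),42),('blk far top R',(454,503),42),('grip',(172,348),60),('fence end -87',(481,306),30)]:
    X=ray(np.array(u)*.64-.2,z/1000,p,R);print(nm,X.round(4),toF(X).round(1))
E
```

```text
c -100,-105 [ 0.3971 -0.1291  0.008 ] [-99.5 -99.2]
c -100,100 [0.4539 0.0639 0.008 ] [-100.5  102. ]
blk bottom R [0.4883 0.0369 0.008 ] [-59.7  86. ]
blk bottom L [ 0.4702 -0.026   0.008 ] [-59.1  20.5]
blk top L [ 0.4764 -0.0256  0.042 ] [-53.2  22.8]
blk top R [0.4931 0.0323 0.042 ] [-53.8  82.9]
blk far top L [ 0.5574 -0.0514  0.042 ] [31.7 21.2]
blk far top R [0.5751 0.0078 0.042 ] [31.8 82.9]
grip [ 0.4319 -0.0975  0.06  ] [-75.3 -58.9]
fence end -87 [0.465  0.0524 0.03  ] [-86.5  94.2]
```

```bash
python3 -m creep '[{"wx":0,"wy":0,"wz":0,"x":0,"y":0,"z":-4,"jaw":3},{"wx":0,"wy":0,"wz":0,"x":0,"y":0,"z":-4,"jaw":3},{"wx":0,"wy":0,"wz":0,"x":0,"y":0,"z":-2,"jaw":3},{"wx":0,"wy":0,"wz":0,"x":0,"y":0,"z":-1,"jaw":3},{"wx":0,"wy":0,"wz":0,"x":0,"y":0,"z":0,"jaw":3}]' 
python3 - <<'E'
from h import *
s,R=st();print(s['position'],toF(s['position']))
im=env.read_camera('wrist')
cv2.imwrite('pics/w2.png',cv2.resize(im[:,:,::-1],(800,600),interpolation=cv2.INTER_CUBIC))
im=env.read_camera('scene')[180:330,190:390]
cv2.imwrite('pics/s2.png',cv2.resize(im[:,:,::-1],(800,600),interpolation=cv2.INTER_CUBIC))
E
```

```text
time_s: 2.55
position: [0.4492, 0.0127, 0.032]
tcp_rot: [0.699, 0.102, 0.7, -0.102]
force: [0.6, 0.4, 0.7]
gripper_width: 0.0301
[0.44915527 0.01266752 0.03197471] [-90.30281283  51.55490001]
```

View pics/w2.png

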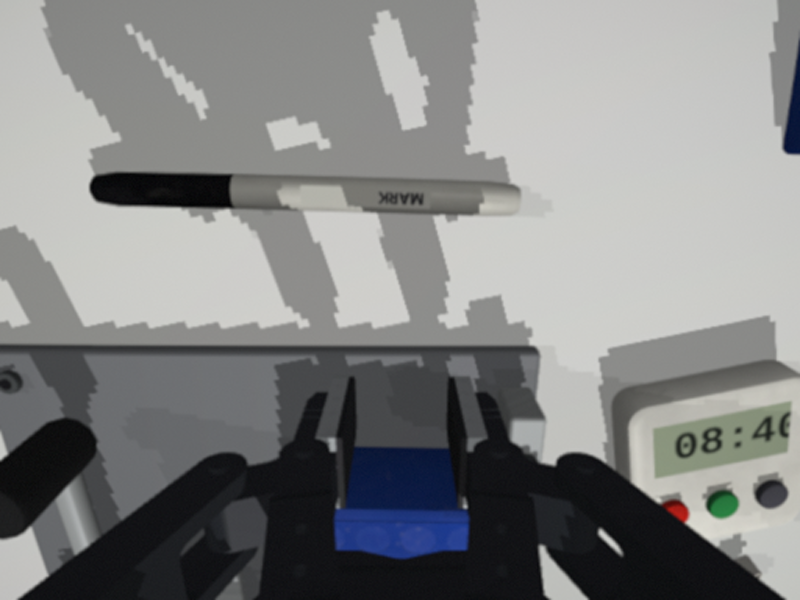

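View pics/s2.png

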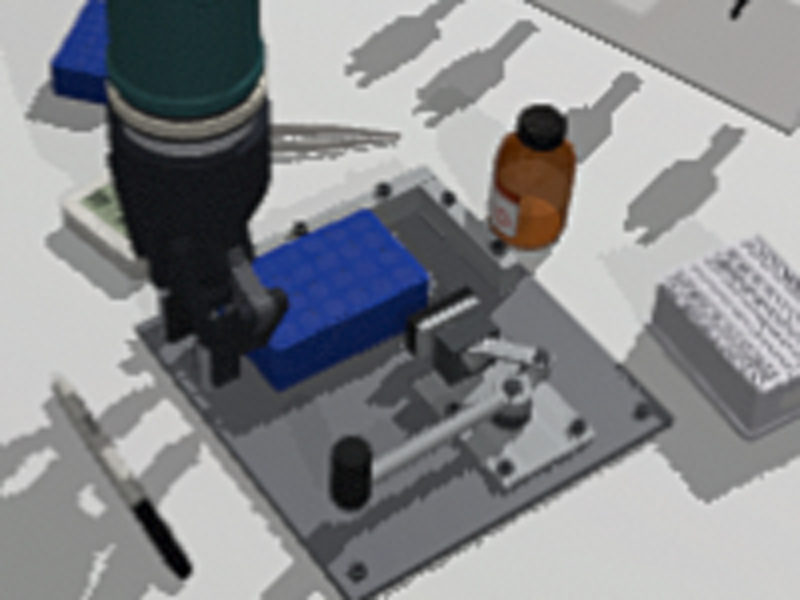

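```bash
python3 -m creep '[{"wx":0,"wy":0,"wz":0,"x":-0.1,"y":-0.35,"z":-0.5,"jaw":3},{"wx":0,"wy":0,"wz":0,"x":0.96,"y":-0.29,"z":0,"jaw":3},{"wx":0,"wy":0,"wz":0,"x":0.48,"y":-0.14,"z":0,"jaw":3},{"wx":0,"wy":0,"wz":0,"x":0.48,"y":-0.14,"z":0,"jaw":3},{"wx":0,"wy":0,"wz":0,"x":0.48,"y":-0.14,"z":0,"jaw":3}]' 
python3 -m creep '[{"wx":0,"wy":0,"wz":0,"x":0.48,"y":-0.14,"z":0,"jaw":3},{"wx":0,"wy":0,"wz":0,"x":0.48,"y":-0.14,"z":0,"jaw":3},{"wx":0,"wy":0,"wz":0,"x":0.48,"y":-0.14,"z":0,"jaw":3},{"wx":0,"wy":0,"wz":0,"x":0.48,"y":-0.14,"z":0,"jaw":3}]' 
python3 - <<'E'
from h import *
s,R=st();print(s['position'],toF(s['position']))
im=env.read_camera('scene')[180:330,190:390]
cv2.imwrite('pics/s3.png',cv2.resize(im[:,:,::-1],(800,600),interpolation=cv2.INTER_CUBIC))
E
```

```text
time_s: 3.15
position: [0.4719, 0.0007, 0.0274]
tcp_rot: [0.699, 0.102, 0.7, -0.102]
force: [-2.8, 0.5, 1.9]
gripper_width: 0.0302
time_s: 3.55
position: [0.4919, -0.0049, 0.0273]
tcp_rot: [0.7, 0.102, 0.7, -0.102]
force: [-2.3, 1.4, 2.6]
gripper_width: 0.03
[ 0.49188251 -0.00487112  0.02727262] [-44.34173274  46.99413191]
```

View pics/s3.png

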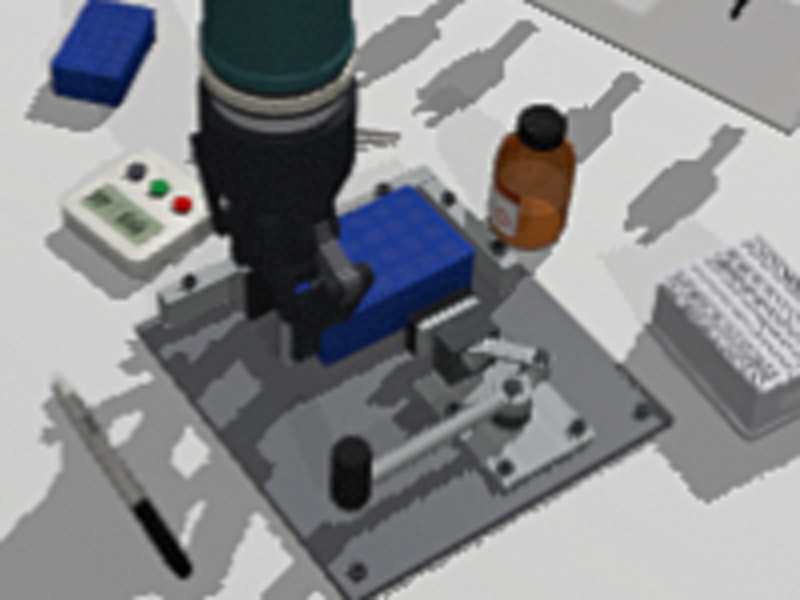

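The block is sliding along squarely, with its front at about (470,255) and a small gap left to the stop. I'll push gently until the force rises.

```bash
python3 -m creep '[{"wx":0,"wy":0,"wz":0,"x":0.29,"y":-0.09,"z":0,"jaw":3},{"wx":0,"wy":0,"wz":0,"x":0.29,"y":-0.09,"z":0,"jaw":3}]' 
python3 -m creep '[{"wx":0,"wy":0,"wz":0,"x":0.19,"y":-0.06,"z":0,"jaw":3},{"wx":0,"wy":0,"wz":0,"x":0.19,"y":-0.06,"z":0,"jaw":3}]' 
python3 -m creep '[{"wx":0,"wy":0,"wz":0,"x":0.19,"y":-0.06,"z":0,"jaw":3}]'
```

```text
time_s: 3.8
position: [0.4974, -0.0066, 0.0273]
tcp_rot: [0.699, 0.102, 0.7, -0.102]
force: [-1.9, 1.5, 0.6]
gripper_width: 0.03
time_s: 4.0
position: [0.5019, -0.0079, 0.0273]
tcp_rot: [0.7, 0.102, 0.699, -0.102]
force: [-0.4, 0.3, 0.2]
gripper_width: 0.0302
time_s: 4.1
position: [0.5019, -0.008, 0.0272]
tcp_rot: [0.699, 0.102, 0.701, -0.102]
force: [-4.9, 3.5, 3.8]
gripper_width: 0.0299
```

```bash
python3 -m creep '[{"wx":0,"wy":0,"wz":0,"x":0.19,"y":-0.06,"z":0,"jaw":3}]'; python3 -m creep '[{"wx":0,"wy":0,"wz":0,"x":0.1,"y":-0.03,"z":0,"jaw":3}]';  python3 -m creep '[{"wx":0,"wy":0,"wz":0,"x":0,"y":0,"z":0,"jaw":3},{"wx":0,"wy":0,"wz":0,"x":0,"y":0,"z":0,"jaw":3}]'
python3 - <<'E'
from h import *
s,R=st();print(s['position'],toF(s['position']),s['force'])
for n,o in(('scene',(190,180)),('top',(250,140))):
    im=env.read_camera(n)[o[1]:o[1]+150,o[0]:o[0]+200]
    cv2.imwrite(f'pics/{n}4.png',cv2.resize(im[:,:,::-1],(800,600),interpolation=cv2.INTER_CUBIC))
E
```

```text
time_s: 4.2
position: [0.5018, -0.0081, 0.0271]
tcp_rot: [0.697, 0.102, 0.702, -0.102]
force: [-7.4, 3.6, 5.5]
gripper_width: 0.0297
time_s: 4.3
position: [0.5018, -0.0082, 0.0271]
tcp_rot: [0.697, 0.102, 0.703, -0.102]
force: [-8.1, 3.2, 8.0]
gripper_width: 0.0298
time_s: 4.5
position: [0.5018, -0.0081, 0.0271]
tcp_rot: [0.697, 0.102, 0.703, -0.102]
force: [-6.4, 3.0, 4.6]
gripper_width: 0.0299
[ 0.50179799 -0.00812748  0.02706836] [-33.90895788  46.71535479] [-6.38526966  3.00072846  4.57884147]
```

View pics/scene4.png

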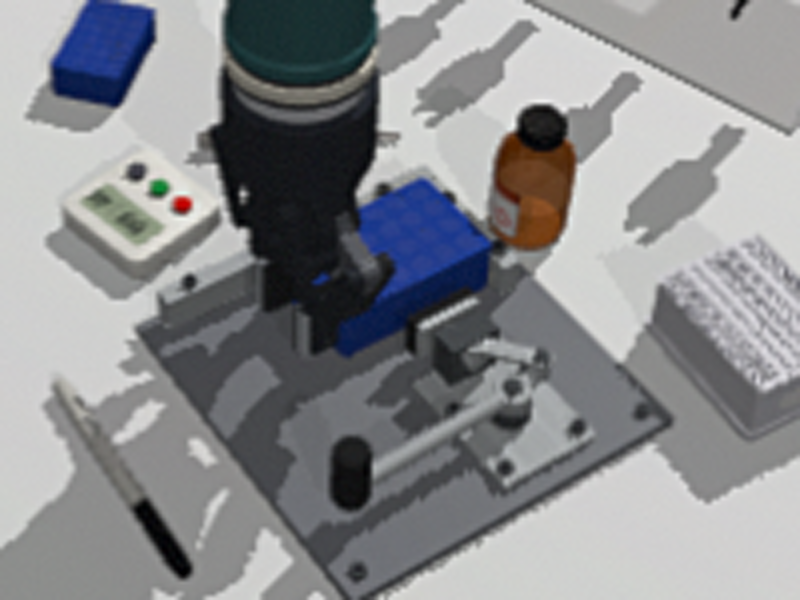

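View pics/top4.png

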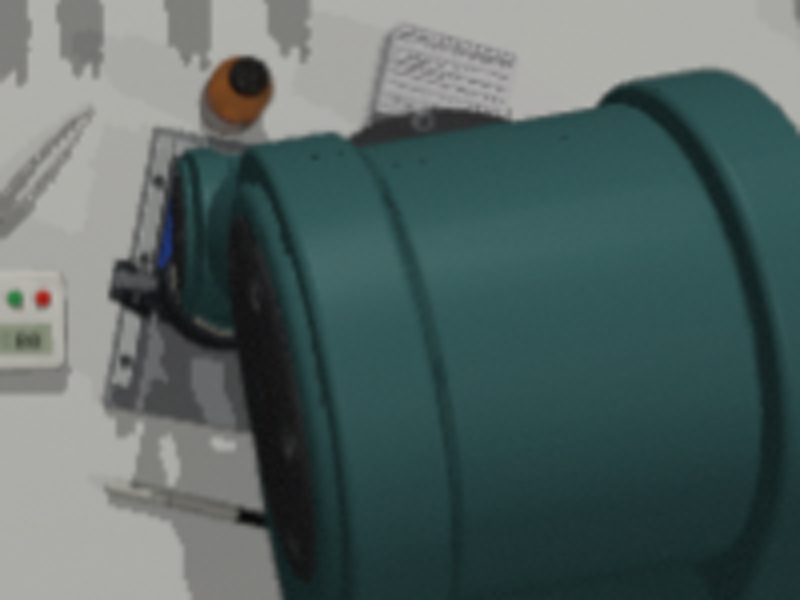

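The block is home: over three further pushes the force rose to 8 N with no motion. Next I back off, close the fingers, raise them to the grip's height and move across to the lever.

```bash
python3 -m creep '[{"wx":0,"wy":0,"wz":0,"x":-1.4,"y":0.43,"z":0,"jaw":3},{"wx":0,"wy":0,"wz":0,"x":-1.9,"y":0.57,"z":0,"jaw":3},{"wx":0,"wy":0,"wz":0,"x":0,"y":0,"z":2.2,"jaw":0},{"wx":0,"wy":0,"wz":0,"x":-0.7,"y":-1.9,"z":0,"jaw":0},{"wx":0,"wy":0,"wz":0,"x":-0.7,"y":-1.9,"z":0,"jaw":0}]';  python3 -m creep '[{"wx":0,"wy":0,"wz":0,"x":0,"y":0,"z":0,"jaw":0}]'
python3 - <<'E'
from h import *
s,R=st();print(s['position'],toF(s['position']),s['force'],s['joints'].round(2))
im=env.read_camera('wrist')
cv2.imwrite('pics/w5.png',cv2.resize(im[:,:,::-1],(800,600),interpolation=cv2.INTER_CUBIC))
n,o=('scene',(190,180))
im=env.read_camera(n)[o[1]:o[1]+150,o[0]:o[0]+200]
cv2.imwrite(f'pics/{n}5.png',cv2.resize(im[:,:,::-1],(800,600),interpolation=cv2.INTER_CUBIC))
E
```

```text
time_s: 5.1
position: [0.4615, -0.0374, 0.0501]
tcp_rot: [0.702, 0.102, 0.698, -0.102]
force: [-0.5, -0.0, 0.5]
gripper_width: -0.0002
time_s: 5.2
position: [0.4592, -0.0403, 0.0497]
tcp_rot: [0.7, 0.104, 0.699, -0.105]
force: [-0.3, 0.5, -0.6]
gripper_width: -0.0002
[ 0.45922149 -0.04026898  0.04969485] [-65.49090375   3.72216541] [-0.31732421  0.47956074 -0.56180524] [-0.05  0.62  0.05  2.32 -0.13  0.2   1.4 ]
```

View pics/w5.png

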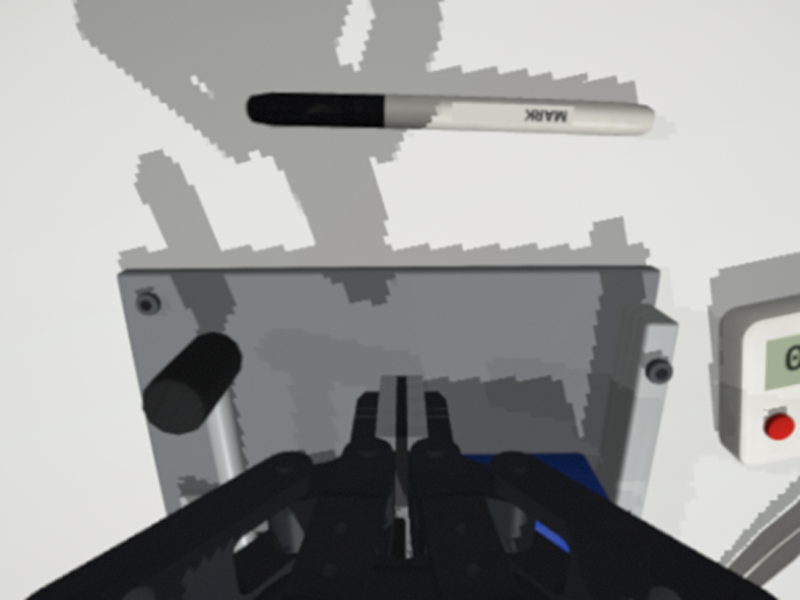

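View pics/scene5.png

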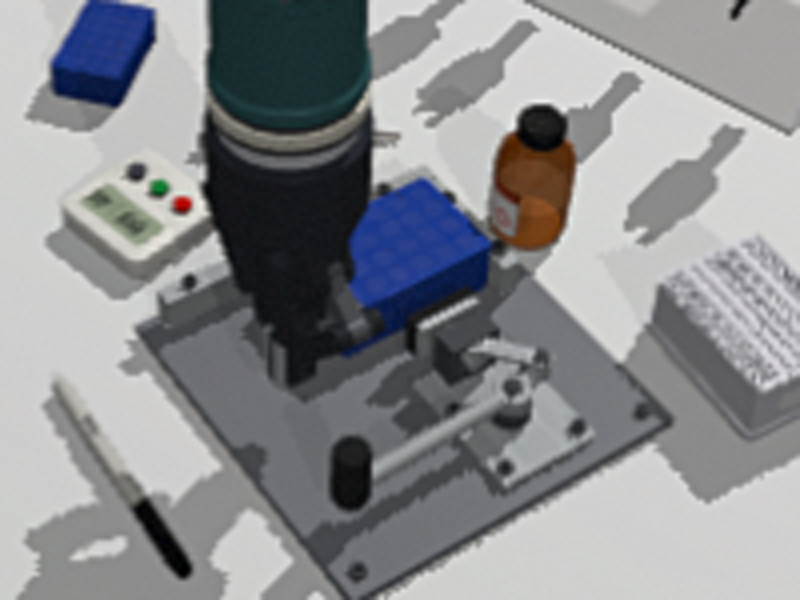

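Joint 7 would run out of range if I turned the tool with the lever from its present orientation. So I turn the tool −90° first and push with the pad side (tool +z), which lets the wrist turn with the lever towards mid-range.

```bash
python3 -m creep '[{"wx":0,"wy":0,"wz":-0.143,"x":-0.12,"y":-0.19,"z":0,"jaw":0},{"wx":0,"wy":0,"wz":-0.143,"x":-0.12,"y":-0.19,"z":0,"jaw":0},{"wx":0,"wy":0,"wz":-0.143,"x":-0.12,"y":-0.19,"z":0,"jaw":0},{"wx":0,"wy":0,"wz":-0.143,"x":-0.12,"y":-0.19,"z":0,"jaw":0},{"wx":0,"wy":0,"wz":-0.143,"x":-0.12,"y":-0.19,"z":0,"jaw":0}]'
python3 -m creep '[{"wx":0,"wy":0,"wz":-0.143,"x":-0.12,"y":-0.19,"z":0,"jaw":0},{"wx":0,"wy":0,"wz":-0.143,"x":-0.12,"y":-0.19,"z":0,"jaw":0},{"wx":0,"wy":0,"wz":-0.143,"x":-0.12,"y":-0.19,"z":0,"jaw":0},{"wx":0,"wy":0,"wz":-0.143,"x":-0.12,"y":-0.19,"z":0,"jaw":0},{"wx":0,"wy":0,"wz":-0.143,"x":-0.12,"y":-0.19,"z":0,"jaw":0}]'
python3 -m creep '[{"wx":0,"wy":0,"wz":-0.14,"x":-0.12,"y":-0.19,"z":0,"jaw":0},{"wx":0,"wy":0,"wz":0,"x":0,"y":0,"z":0,"jaw":0}]'
cat > chk.py <<'E'
from h import *
import sys
s,R=st();print(s['position'],toF(s['position']),s['force'].round(1),s['joints'].round(2));print(R.as_matrix().round(3))
z=R.as_matrix()[:,2];print('push-face dir in fixture, lever-equivalent angle',np.arctan2(z[1],z[0])-P[2]+np.pi/2)
n,o=('scene',(190,180))
im=env.read_camera(n)[o[1]:o[1]+150,o[0]:o[0]+200]
cv2.imwrite(f'pics/{n}{sys.argv[1]}.png',cv2.resize(im[:,:,::-1],(800,600),interpolation=cv2.INTER_CUBIC))
E
python3 chk.py 6
```

```text
time_s: 5.8
position: [0.4545, -0.0457, 0.0492]
tcp_rot: [0.619, 0.342, 0.618, -0.342]
force: [-0.5, -0.0, -0.2]
gripper_width: -0.0002
time_s: 6.3
position: [0.4485, -0.0553, 0.0492]
tcp_rot: [0.461, 0.537, 0.46, -0.536]
force: [1.0, 0.3, 0.5]
gripper_width: -0.0001
time_s: 6.5
position: [0.4469, -0.0574, 0.0491]
tcp_rot: [0.423, 0.567, 0.423, -0.566]
force: [-0.2, 0.3, 0.6]
gripper_width: 0.0003
[ 0.44693324 -0.057409    0.04913983] [-72.35285904 -16.22012831] [-0.2  0.3  0.6] [-0.2   0.65  0.31  2.35 -0.82  0.25  0.57]
[[ 0.001  0.959 -0.284]
 [-0.001 -0.284 -0.959]
 [-1.     0.001  0.   ]]
push-face dir in fixture, lever-equivalent angle 0.002450221151844012
```

View pics/scene6.png

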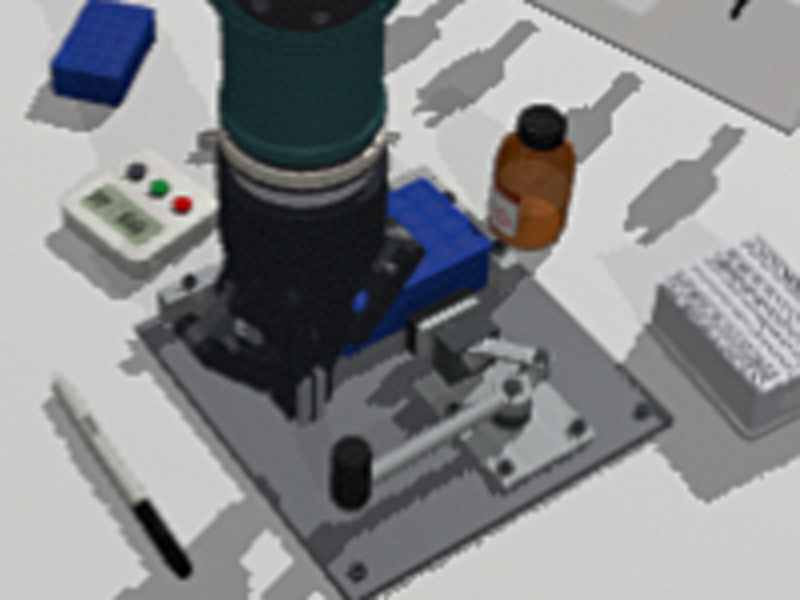

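```bash
python3 - <<'E'
from h import *
c=lambda a:F(P,[27-100*np.cos(a)-21*np.sin(a),-60-100*np.sin(a)+21*np.cos(a),49])[0]*100
for i in range(17):
    a=i*.1;print(round(a+.1,1),(c(a+.1)-c(a))[:2].round(2),c(a+.1)[:2].round(2))
E
```

```text
0.1 [-0.44 -0.92] [43.54 -8.83]
0.2 [-0.35 -0.96] [43.19 -9.79]
0.3 [-0.25 -0.99] [ 42.94 -10.78]
0.4 [-0.15 -1.01] [ 42.79 -11.79]
0.5 [-0.05 -1.02] [ 42.74 -12.81]
0.6 [ 0.05 -1.02] [ 42.79 -13.83]
0.7 [ 0.16 -1.01] [ 42.95 -14.84]
0.8 [ 0.26 -0.99] [ 43.2  -15.83]
0.9 [ 0.35 -0.96] [ 43.56 -16.78]
1.0 [ 0.45 -0.92] [ 44.  -17.7]
1.1 [ 0.54 -0.87] [ 44.54 -18.57]
1.2 [ 0.62 -0.81] [ 45.16 -19.38]
1.3 [ 0.7  -0.75] [ 45.86 -20.13]
1.4 [ 0.77 -0.67] [ 46.63 -20.8 ]
1.5 [ 0.83 -0.59] [ 47.46 -21.39]
1.6 [ 0.89 -0.51] [ 48.34 -21.9 ]
1.7 [ 0.93 -0.41] [ 49.28 -22.31]
```

```bash
python3 -m creep '[{"wx":0,"wy":0,"wz":0,"x":-0.36,"y":-1.08,"z":0,"jaw":0},{"wx":0,"wy":0,"wz":0,"x":-0.36,"y":-1.08,"z":0,"jaw":0},{"wx":0,"wy":0,"wz":0.1,"x":-0.44,"y":-0.92,"z":0,"jaw":0},{"wx":0,"wy":0,"wz":0.1,"x":-0.35,"y":-0.96,"z":0,"jaw":0}]'
python3 -m creep '[{"wx":0,"wy":0,"wz":0.1,"x":-0.25,"y":-0.99,"z":0,"jaw":0},{"wx":0,"wy":0,"wz":0,"x":0,"y":0,"z":0,"jaw":0}]'
python3 chk.py 7
```

```text
time_s: 6.95
position: [0.4304, -0.1, 0.0494]
tcp_rot: [0.478, 0.521, 0.478, -0.521]
force: [0.4, -0.9, -0.6]
gripper_width: -0.0003
time_s: 7.15
position: [0.4276, -0.1111, 0.0495]
tcp_rot: [0.502, 0.498, 0.501, -0.498]
force: [-0.5, 0.2, 0.5]
gripper_width: -0.0001
[ 0.4275966  -0.11105118  0.04953617] [-75.50881283 -73.15368049] [-0.5  0.2  0.5] [-0.01  0.63  0.22  2.36 -0.67  0.21  0.83]
[[ 0.001  1.     0.007]
 [-0.001  0.007 -1.   ]
 [-1.     0.001  0.001]]
push-face dir in fixture, lever-equivalent angle 0.2971677344111636
```

View pics/scene7.png

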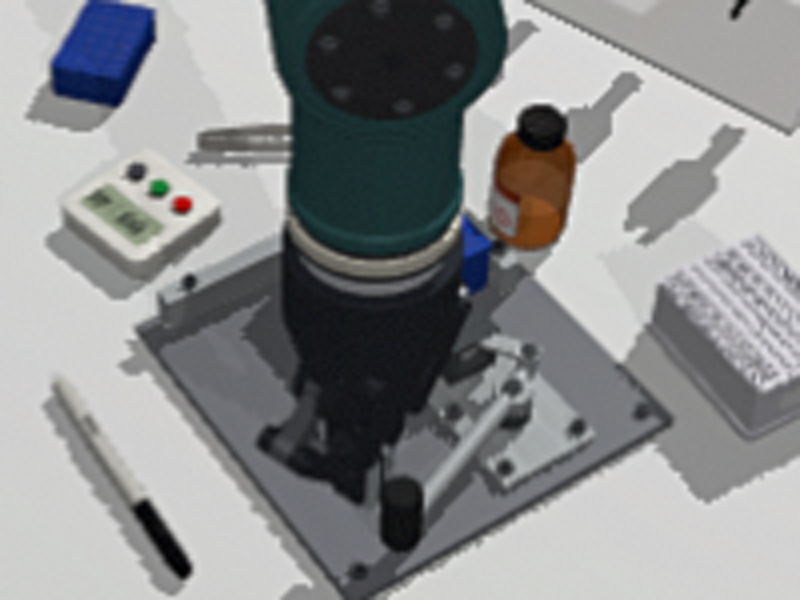

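The lever is following the finger, with the grip at (403,510). I continue round.

```bash
python3 -m creep '[{"wx":0,"wy":0,"wz":0.1,"x":-0.1,"y":-1.01,"z":0,"jaw":0},{"wx":0,"wy":0,"wz":0.1,"x":0,"y":-1.02,"z":0,"jaw":0},{"wx":0,"wy":0,"wz":0.1,"x":0.1,"y":-1.02,"z":0,"jaw":0},{"wx":0,"wy":0,"wz":0.1,"x":0.2,"y":-1.01,"z":0,"jaw":0}]'
python3 -m creep '[{"wx":0,"wy":0,"wz":0.1,"x":0.26,"y":-0.99,"z":0,"jaw":0},{"wx":0,"wy":0,"wz":0,"x":0,"y":0,"z":0,"jaw":0}]'
python3 chk.py 8
```

```text
time_s: 7.6
position: [0.4295, -0.1487, 0.0492]
tcp_rot: [0.591, 0.387, 0.593, -0.387]
force: [-0.4, 1.3, 0.2]
gripper_width: 0.0001
time_s: 7.8
position: [0.4327, -0.1598, 0.0493]
tcp_rot: [0.609, 0.359, 0.61, -0.359]
force: [-1.6, 0.7, 0.4]
gripper_width: 0.0002
[ 0.43273306 -0.15977396  0.04927408] [ -56.62731467 -118.36187853] [-1.6  0.7  0.4] [ 0.15  0.63  0.14  2.32 -0.4   0.22  1.17]
[[-0.     0.874  0.486]
 [ 0.     0.486 -0.874]
 [-1.    -0.    -0.   ]]
push-face dir in fixture, lever-equivalent angle 0.7977547457526406
```

View pics/scene8.png

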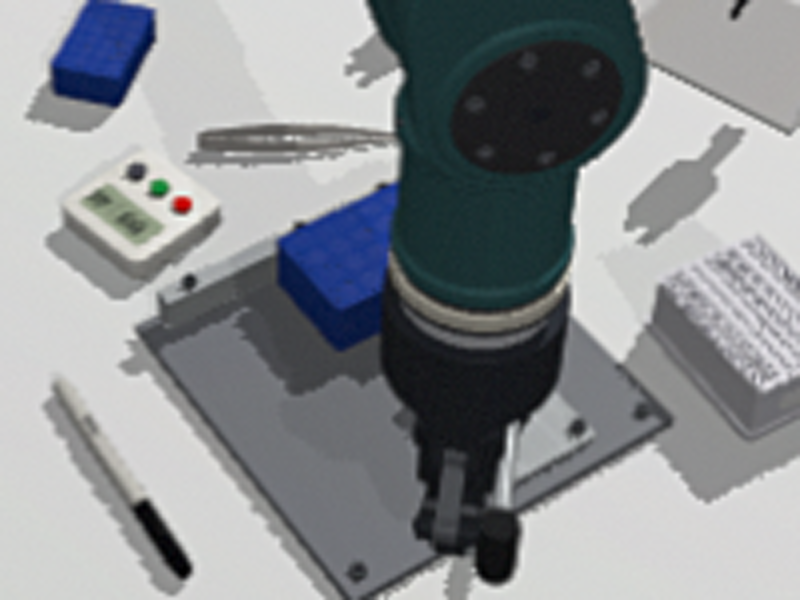

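```bash
python3 -m creep '[{"wx":0,"wy":0,"wz":0.1,"x":0.35,"y":-0.96,"z":0,"jaw":0},{"wx":0,"wy":0,"wz":0.1,"x":0.45,"y":-0.92,"z":0,"jaw":0},{"wx":0,"wy":0,"wz":0.1,"x":0.54,"y":-0.87,"z":0,"jaw":0},{"wx":0,"wy":0,"wz":0.1,"x":0.62,"y":-0.81,"z":0,"jaw":0}]'
python3 -m creep '[{"wx":0,"wy":0,"wz":0.1,"x":0.7,"y":-0.75,"z":0,"jaw":0}]'
python3 chk.py 9
```

```text
time_s: 8.25
position: [0.4512, -0.1927, 0.049]
tcp_rot: [0.668, 0.229, 0.671, -0.228]
force: [-0.5, 1.6, 0.2]
gripper_width: 0.0001
time_s: 8.35
position: [0.4585, -0.2005, 0.049]
tcp_rot: [0.679, 0.195, 0.681, -0.194]
force: [-0.5, 1.3, 0.0]
gripper_width: -0.0001
[ 0.45846881 -0.20047878  0.04902746] [ -20.30757605 -149.98605147] [-0.5  1.3  0. ] [ 0.27  0.64  0.07  2.23 -0.15  0.28  1.48]
[[-0.003  0.53   0.848]
 [ 0.002  0.848 -0.53 ]
 [-1.     0.    -0.003]]
push-face dir in fixture, lever-equivalent angle 1.303311536428458
```

View pics/scene9.png

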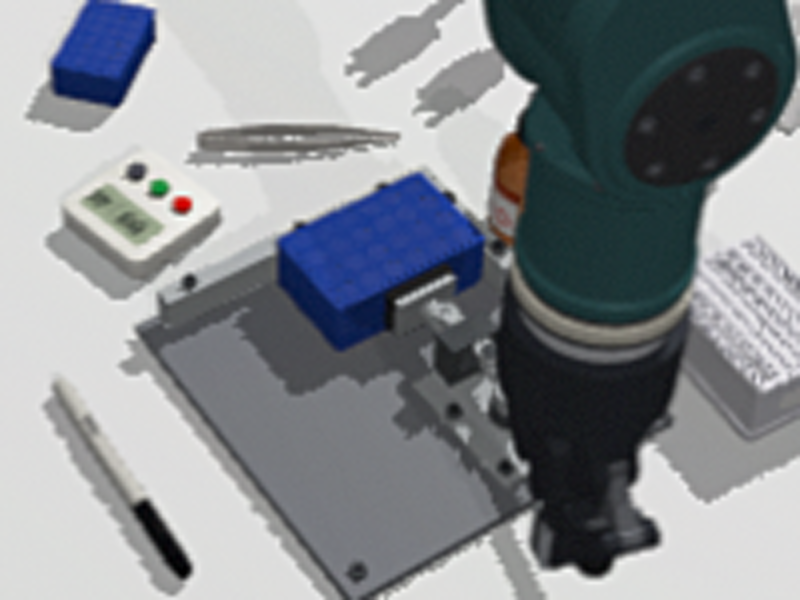

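The jaw's rubber face is on the block at (420,300). I push on over the dead point.

```bash
python3 -m creep '[{"wx":0,"wy":0,"wz":0.1,"x":0.77,"y":-0.67,"z":0,"jaw":0},{"wx":0,"wy":0,"wz":0.1,"x":0.83,"y":-0.59,"z":0,"jaw":0}]'
python3 -m creep '[{"wx":0,"wy":0,"wz":0.1,"x":0.89,"y":-0.51,"z":0,"jaw":0},{"wx":0,"wy":0,"wz":0,"x":0,"y":0,"z":0,"jaw":0}]'
python3 chk.py 10
```

```text
time_s: 8.6
position: [0.4751, -0.2138, 0.0491]
tcp_rot: [0.695, 0.127, 0.696, -0.126]
force: [-0.7, 0.5, 0.9]
gripper_width: -0.0001
time_s: 8.8
position: [0.4859, -0.2199, 0.0494]
tcp_rot: [0.702, 0.093, 0.7, -0.093]
force: [-0.0, -0.4, -0.0]
gripper_width: -0.0003
[ 0.48588642 -0.21986978  0.04938347] [  11.51652163 -160.70813535] [-0.  -0.4 -0. ] [ 0.33  0.66  0.01  2.16 -0.02  0.32  1.67]
[[ 0.002  0.261  0.965]
 [-0.     0.965 -0.261]
 [-1.     0.     0.002]]
push-face dir in fixture, lever-equivalent angle 1.5976664255815813
```

View pics/scene10.png

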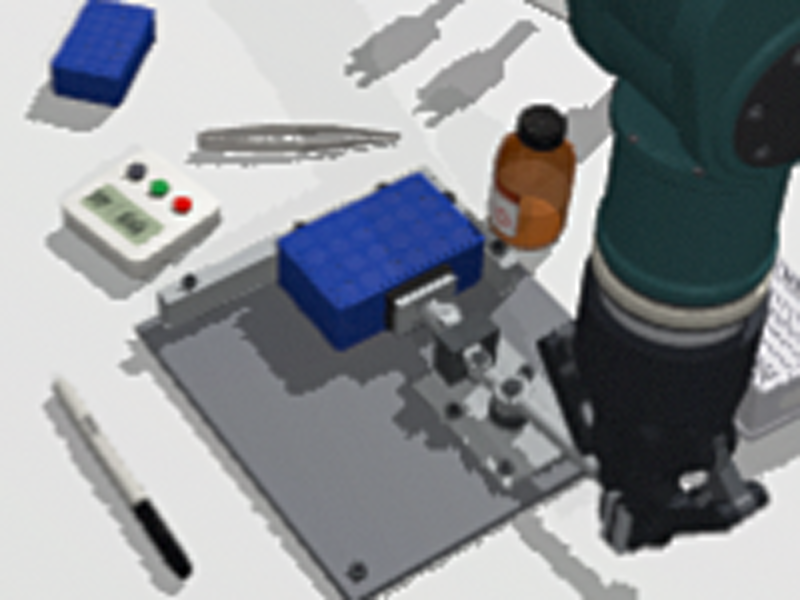

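```bash
python3 -m creep '[{"wx":0,"wy":0,"wz":0,"x":-2,"y":0,"z":0,"jaw":0},{"wx":0,"wy":0,"wz":0,"x":-2,"y":0,"z":0,"jaw":0},{"wx":0,"wy":0,"wz":0,"x":0,"y":-1,"z":4,"jaw":0},{"wx":0,"wy":0,"wz":0,"x":0,"y":-2,"z":4,"jaw":0},{"wx":0,"wy":0,"wz":0,"x":0,"y":-2,"z":4,"jaw":0}]'
python3 -m creep '[{"wx":0,"wy":0,"wz":0,"x":0,"y":-4,"z":2,"jaw":0},{"wx":0,"wy":0,"wz":0,"x":0,"y":-4,"z":2,"jaw":0},{"wx":0,"wy":0,"wz":0,"x":0,"y":-4,"z":2,"jaw":0},{"wx":0,"wy":0,"wz":0,"x":0,"y":-4,"z":0,"jaw":0},{"wx":0,"wy":0,"wz":0,"x":0,"y":-4,"z":0,"jaw":0}]'
python3 - <<'E'
from h import *
s,R=st();print(s['time_s'],s['position'],s['force'].round(1))
for n,o in(('scene',(210,200)),('top',(265,150))):
    a=env.read_camera(n);cv2.imwrite(f'pics/{n}11_raw.png',a[:,:,::-1])
    im=np.ascontiguousarray(cv2.resize(a[o[1]:o[1]+140,o[0]:o[0]+160,::-1],None,fx=4,fy=4,interpolation=cv2.INTER_CUBIC))
    cv2.imwrite(f'pics/{n}11.png',im)
E
```

```text
time_s: 9.35
position: [0.443, -0.2685, 0.1701]
tcp_rot: [0.7, 0.093, 0.702, -0.092]
force: [1.6, -0.0, 0.8]
gripper_width: -0.0001
time_s: 9.85
position: [0.4443, -0.47, 0.2299]
tcp_rot: [0.701, 0.093, 0.701, -0.093]
force: [0.4, 0.5, -0.4]
gripper_width: 0.0001
9.85 [ 0.44426896 -0.47004635  0.22990004] [ 0.4  0.5 -0.4]
```

View pics/scene11.png

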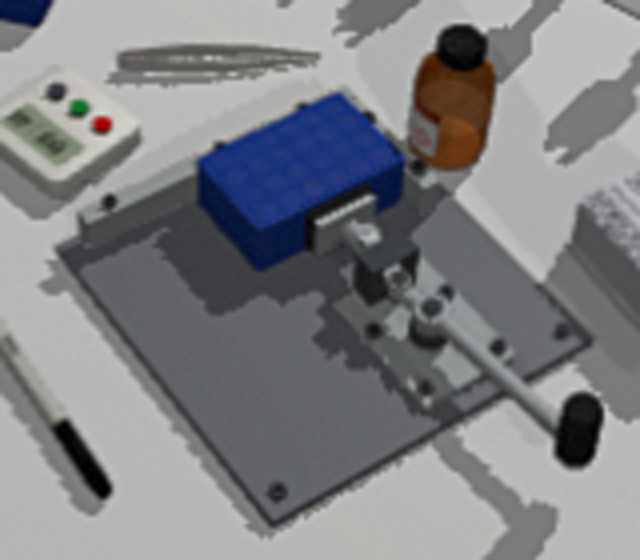

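View pics/top11.png

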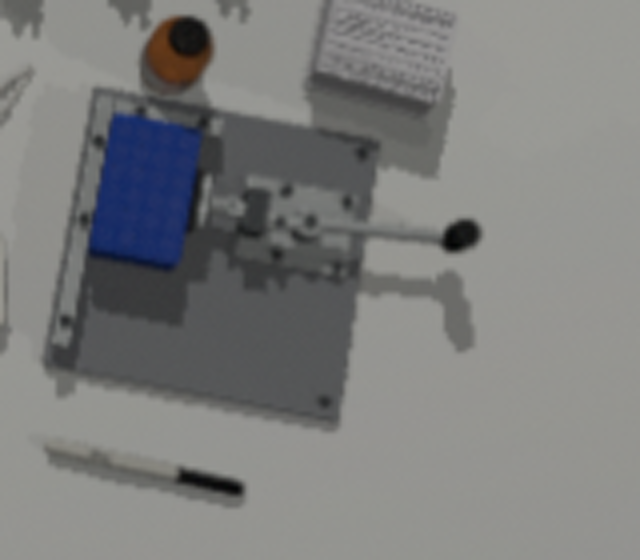

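The lever has snapped over, with the grip at top (462,235) and the jaw on the block. I overlay the home pose to check the fit.

```bash
python3 - <<'E'
from h import *
v=[0.520872660,-.0625764359,-.290577391]
for n,o,B,G in(('top',(265,150),[[113,114],[201,128],[176,267],[89,253]],(464,231)),('scene',(210,200),[[342,93],[404,157],[261,235],[199,160]],(581,403))):
    B=np.array(B)/4-.4+o;G=np.array(G)/4-.4+o
    # block pose from this view alone, relative offsets vs initial-fit fixture; bar reference too
    r=least_squares(lambda q:(proj(n,F(v,blk(q)))-B).ravel(),[27,54,0],x_scale=[5,5,.05])
    g=least_squares(lambda a:(proj(n,F(v,grip(a[0])))-G).ravel(),[1.6])
    print(n,r.x.round(3),np.abs(r.fun).max().round(2),'lever',g.x.round(3),g.fun.round(1))
    im=cv2.imread(f'pics/{n}11.png')
    for pts,col in((blk([27,54,0]),(0,255,0)),([grip(1.65),[27,-60,30]],(0,0,255)),([[100,100,8],[100,-105,8],[-100,-105,8],[-100,100,8]],(0,255,255)),([[75,9,30],[75,85,30],[-87,85,30],[75,85,30]],(255,0,255))):
        cv2.polylines(im,[((proj(n,F(v,pts))-o+.5)*4).astype(int)],True,col,1)
    cv2.imwrite(f'pics/{n}12.png',im)
E
python3 -c "
import cv2,numpy as np
a=cv2.imread('pics/top12.png')[60:300,40:340];b=cv2.imread('pics/scene12.png')[60:300,150:450]
cv2.imwrite('pics/o12.png',cv2.resize(np.hstack([a,b]),(800,320)))
a=cv2.imread('pics/top11_raw.png')[170:225,280:325]
b=cv2.imread('pics/scene11_raw.png')[215:270,255:320]
f=lambda i:cv2.resize(i,None,fx=7,fy=7,interpolation=cv2.INTER_LANCZOS4)
cv2.imwrite('pics/z12.png',np.hstack([f(a),f(b)]))
"
```

```text
top [2.5415e+01 5.5152e+01 1.1000e-02] 0.79 lever [1.661] [1.3 0.1]
scene [2.4614e+01 5.1993e+01 8.0000e-03] 1.56 lever [1.632] [0.6 0.9]
```

View pics/o12.png

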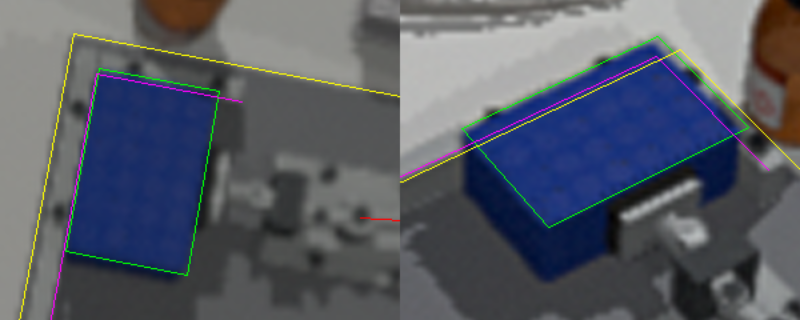

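View pics/z12.png

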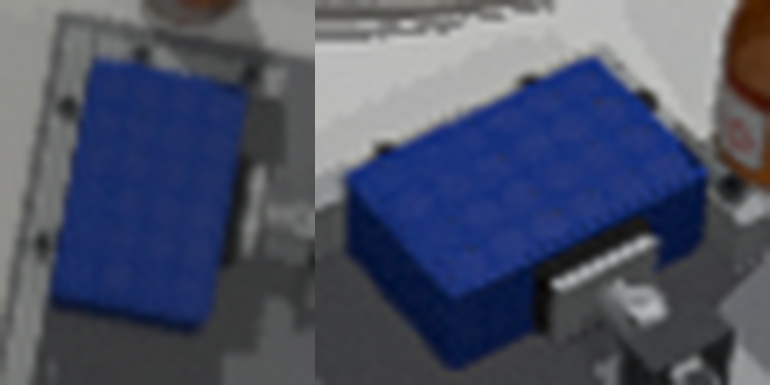

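The checks agree: the block is at about x = 25 mm in my fitted frame, which was already biased by about 2 mm when it met the stop. The y estimate is about 54 mm, skew is 0.01 rad and the lever is at about 1.65. The robot is clear and the bystanders haven't moved, so I'm handing in.

```bash
python3 -c "
from bench import env
env.job_done();print(env.read_state()['time_s'])"
```

```text
the job is handed in; nothing more can be done
the job is handed in; nothing more can be done
```

The block is against the end stop and clamped, and I handed the job in at about 10 s of the 42 s allowed. I could not measure the jaw's force on the block, and no verdict is reported.

- **Push to the stop:** I pushed the large blue block with both fingers until it stopped moving and the force rose to about 8 N.
- **Clamp:** With the fingers closed, I pushed the lever's grip round and turned the tool with it. At the end the push force fell to zero and the lever snapped over. I then backed off clear of everything.

| Last check (camera fit) | Top view | Scene view | Limit or target |
|---|---|---|---|
| Block x (mm) | 25.4 | 24.6 | 23 to 30 |
| Block y (mm) | 55.2 | 52.0 | 51 to 57 |
| Skew (rad) | 0.011 | 0.008 | below 0.05 |
| Lever (rad) | 1.66 | 1.63 | above 1.57 |

- **Disagreement:** the two views differ by about 3 mm in y. Both also put the block about 2 mm short of its nominal home x. When it met the stop, the tool position was off by the same 2 mm, so I put this down to my fit of the fixture.
- **Not seen directly:** I did not look straight down at the gap between block and stop after clamping.
- **Bystanders:** the rack, timer, marker, forceps and bottle looked unmoved in the last pictures.

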